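Park the sprung clamp of the taller vial open

TASK

Two amber vials are gripped in the two-lane sprung holder. Free the taller of these two: pull its clamp's black knob back along its slot, away from the vial, move it sideways into the holding notch and let go, so that the clamp stays open by itself. Leave the other clamp shut, and leave the tall vial standing in its bay.

Things in the scene. Friction and masses are not known exactly. Their poses are not given: they have to be found in the camera images.
- holder: Vial holder fixed to the table: white base 192 x 248 mm, aluminium plate on top (30 mm high) with two mirrored hook slots. Origin: underside, on the mid line; x: the way clamps open (roughly away from the robot), y: left, z: up. Lanes at y = +60 and -60 mm. In each a 28 mm wide vial stands at x = -80 mm, its foot 8 mm up, pressed to the front wall by a sprung jaw that the knob pulls back.
- left_knob (a point): Top centre of the left clamp's upright black knob: 22 mm wide, 42 to 82 mm above the table, stem 10 mm. Axes as the holder's. Shut at x 0, y +60 mm; a spring (5 N shut, 11 N fully back) pulls it to -x. It slides to +x, stop at 47 mm; when 37 to 47 mm back it moves freely sideways, away from the mid line (+y), stop at 21 mm. Let go there, it springs -x into the notch and stays at x 28, y +80 mm.
- right_knob (a point): The same for the right clamp, mirrored: shut at x = 0, y = -60 mm of the holder; its sideways move is to -y; in its holding notch it stays at x = 28 mm, y = -80 mm. Either knob, let go in the straight part of its slot, snaps back shut.
- tall_vial: The taller of the two clamped vials, in the left or right lane: amber glass, white cap, 28 mm wide, 62 mm tall (the clamped short one is 40 mm). Origin: centre of its underside, z up. A like vial standing loose on the table is not part of the job.
There are look-alikes about, which are no part of the job. Leave any blue, green or yellow look-alike of the tall_vial alone.

How it is judged (in metres and radians):
At the end, for the whole second after the job is handed in: The clamp of the lane with the tall vial stays open by itself: its knob is at least 22 mm back and at least 12 mm sideways, in its notch. The other clamp is shut (within 8 mm), and the tall vial stands in its bay, tilted less than 0.2 rad and moved less than 12 mm (angle between tall_vial's own z axis and vertical below 0.2 rad and distance of tall_vial from where it was at the start of the episode below 0.012 m and ((y of tall_vial in the frame of holder above 0.03 m and x of left_knob in the frame of holder above 0.022 m and y of left_knob in the frame of holder above 0.072 m and x of right_knob in the frame of holder below 0.008 m) or (y of tall_vial in the frame of holder below -0.03 m and x of right_knob in the frame of holder above 0.022 m and y of right_knob in the frame of holder below -0.072 m and x of left_knob in the frame of holder below 0.008 m))); the robot touches nothing.
It fails at once if the other clamp, on the short vial, is pulled open by more than 15 mm ((y of tall_vial in the frame of holder above 0.03 m and x of right_knob in the frame of holder above 0.015 m) or (y of tall_vial in the frame of holder below -0.03 m and x of left_knob in the frame of holder above 0.015 m)).
It fails at once if the tall vial is tipped over or taken out (angle between tall_vial's own z axis and vertical above 0.6 rad or distance of tall_vial from where it was at the start of the episode above 0.04 m).
It also fails if it takes over 30 s, if anything falls off the work surface, if the arm or the gripper's body presses on something with over 40 N, if the wrist force passes 120 N, or if a joint passes its speed limit or range.

ROBOT

A 6-joint arm with a two-finger parallel gripper is mounted at the origin on the work surface. World frame = base frame: x ahead of the robot, y to its left, z up, the work surface at z = 0. Lengths are in m, angles in degrees, forces in N, time in s.
With the tool pointing down it reaches from about 0.4 to 0.825 m from the base axis. Payload 7 kg.
Tool frame: the origin (TCP) lies on the centre line of the jaws, within the pads' length; the fingertips stand 11 mm ahead of it and the grasp point (between the pads) lies 8 mm behind it; z points along the fingers, y is the line along which they close (so a half turn about z gives the same grasp; the last joint's range is limited). The gripper opens to 88 mm and grips with 3 to 60 N. Pads are 19 mm wide; open, the fingers measure 130 mm over their backs; the gripper's body (78 mm by 193 mm) begins 47 mm behind the grasp point.
Start: joints at [-48.352, 20.546, 0.682, 0, -70.136, -16.507], TCP at [0.287, -0.611, 0.238] pointing down, gripper open.
Joint ranges: [-176.03, 176.03], [-82.01, 121.73], [-58.28, 71.71], [-173.87, 95.51], [-174.79, -0.11], [-173.66, 173.66]. Speed limits (degrees/s): [136.94, 136.94, 172.46, 180, 180, 180].

INTERFACE

Orientations are given as [roll, pitch, yaw] about the fixed x, y, z axes, in that order (R = Rz(yaw) Ry(pitch) Rx(roll)).
In Python, from plant import r, capture, camera_model, job gives the robot as it stands.
- The arm moves only by the tool drive_tool, never from a script. Its argument "increments" is a list that holds one entry, the list of rows, each a list of 5 numbers: the gripper's target within -1 to 1 (fully open at 1, half-way at 0, shut at -1), then the shift along the tool's x, y, z scaled (see below), then the turn about the tool's z scaled (see below). In form: [[[gripper, tx, ty, tz, roll], ...]]. A call has 1 to 5 rows; each row is the pose to reach, as a shift and turn from the pose commanded when the call began, along the tool's axes at that moment, turning the shorter way round; what a row does not reach only later rows make up. The controller multiplies each number of a shift by 120 mm and each number of a turn by 360 degrees. A row lasts 1/8 s, in which the tool goes at most 62.5 mm and 10.7 degrees, less where a joint would pass 70% of its speed; a pose out of reach is approached as far as the arm can. A call with a number of a shift or a turn outside -1 to 1 is refused whole. A call with a gripper value outside its range is refused whole. The fingers move at their own pace and stop on an object; "squeeze" is the grip in N (left out, the last holds). Time passes only in rows, so rows that repeat a pose let the fingers close. It gives the time, the measured TCP pose, the force, the opening and the grip force at its end, in the units of the state.
- r.get_state(): the state, without advancing time (a new reading comes with each control period).
- capture(name): name is "scene" or "top" or "wrist"; returns the picture (420x560x3 uint8, red, green, blue); there is no depth.
- camera_model(name): a dict with "camera_matrix" (3x3 intrinsics, pixels), "k1" (the pictures are not rectified: a ray, as slopes to the right and down, at radius r is drawn at 1 + k1 r^2 times it, then the intrinsics apply), "rvec" (rotation vector, rad) and "tvec" (3), from world to camera coordinates, as OpenCV has them. Camera axes: x right, y down, z forward; pixel columns grow to the right and rows downward; lengths in m; the calibration is good to about 2 mm. A picture is of the moment at which its call begins: read the wrist's pose just before it. camera_model takes no time and is no camera call; for the wrist camera it gives the pose at the moment of the call.
- job.close_job(): hands the job in; it is judged then, once.
The state is a dict: "time_s": time; "joints": joint angles; "qd": joint speeds; "joint_torque": joint torques, N m; "tcp_pos": TCP position; "eef_rot": TCP orientation; "contact_force": force on the tool from outside, world axes, zero at the start; "moment": the same for the moment, N m; "gripper_width": finger opening in m; "gripper_force": force on a finger pad.
Only numpy, scipy, OpenCV 4.12 (cv2) and the standard library are available. Lean on these libraries where they do the work, as an engineer would, in place of code of your own. Each camera call takes 0.05 s, during which the arm holds its last target. There are 200 camera calls.

## Working session

There is one attempt and no reset: what is moved stays moved. The work goes in short steps, Python scripts to look and compute and a tool call to move; the robot and the scene stay as the last step left them, time stands still between calls to the robot, and variables do not carry over. Pictures are saved under pics/ and viewed, at most 10 in all, crops included, and the job is handed in when it is done.

Besides the shell and the picture viewer there is one more tool, called after "Request:" in YAML: its name, and indented under it one key for each argument. drive_tool: Moves the arm, as the interface text tells. Its arguments: {"type":"object","properties":{"increments":{"type":"array"},"squeeze":{"type":"number"}},"required":["increments"]}

```bash
mkdir -p pics
python3 - <<'E'
from plant import r,capture,camera_model
import cv2
for n in("scene","top"):
    cv2.imwrite(f"pics/{n}0.png",capture(n)[:,:,::-1])
    m=camera_model(n);print(n,m)
s=r.get_state();print(s['time_s'],s['tcp_pos'],s['eef_rot'],s['gripper_width'])
E
```

```text
scene {'camera_matrix': array([[394.73588652,   0.        , 277.1108767 ],
       [  0.        , 394.73588652, 210.40249238],
       [  0.        ,   0.        ,   1.        ]]), 'k1': -0.03851238437836164, 'rvec': array([ 2.1162053 ,  0.54503024, -0.3152175 ]), 'tvec': array([-0.38988113, -0.07593876,  0.89179278])}
top {'camera_matrix': array([[412.81846068,   0.        , 274.74097234],
       [  0.        , 412.81846068, 208.56450581],
       [  0.        ,   0.        ,   1.        ]]), 'k1': -0.1114086730014182, 'rvec': array([ 2.149395  , -2.12904501,  0.21269905]), 'tvec': array([-0.0359519 ,  0.48475498,  0.6960958 ])}
0.1 [ 0.28658029 -0.61067814  0.23669263] [ 1.79913001e+02 -9.24086068e-03 -1.54863861e+02] 0.08810610568769155
```

View pics/scene0.png

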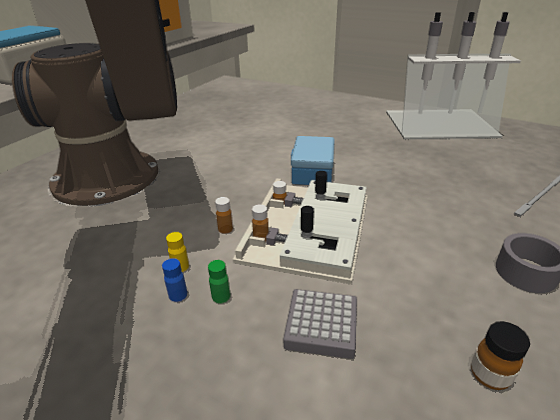

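View pics/top0.png

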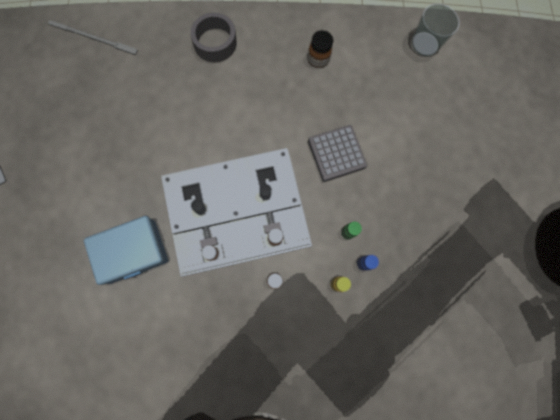

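The scene view shows the clamped vials at (280,190), far lane, and (260,222), near lane. A loose amber vial stands at (224,215), with yellow, blue and green look-alikes at (177,252), (174,281) and (219,282). In the top view the knobs are near (199,205) and (265,190), and the clamped vial caps are at (209,252) and (275,236). The near lane in the scene looks taller, so I'll check that with close crops.

Run:
```python
import cv2,numpy as np
t=cv2.imread("pics/top0.png")[140:300,150:330];s=cv2.imread("pics/scene0.png")[160:290,210:380]
a=cv2.resize(t,None,fx=4.4,fy=3.7) if 0 else cv2.resize(t,None,fx=3.7,fy=3.7,interpolation=cv2.INTER_CUBIC)
b=cv2.resize(s,None,fx=4.5,fy=4.5,interpolation=cv2.INTER_CUBIC)
cv2.imwrite("pics/tc.png",a);cv2.imwrite("pics/sc.png",b)
```

```text
(no output)
```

View pics/tc.png

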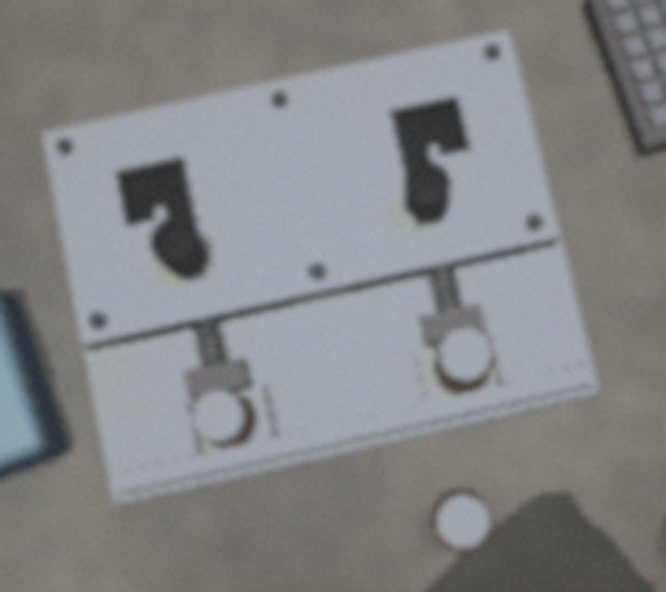

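View pics/sc.png

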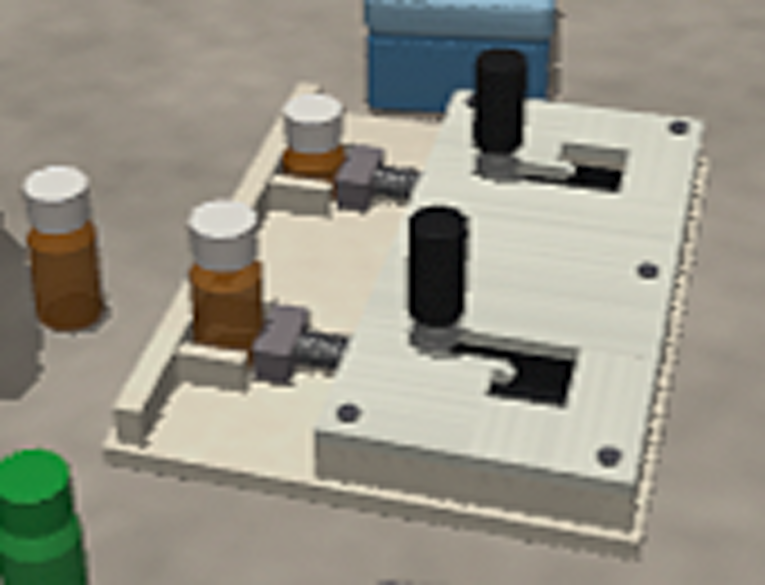

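The crops show the right (near) lane's vial clearly taller, and its slot hooks to -y, so the right knob is the one to move. Now I'll fit the holder pose from both views.

```bash
cat > h.py <<'E'
import numpy as np,cv2
from scipy.optimize import least_squares
from plant import camera_model
def proj(n,P):
    m=camera_model(n);R=cv2.Rodrigues(m["rvec"])[0];c=np.asarray(P)@R.T+m["tvec"]
    s=c[:,:2]/c[:,2:];s=s*(1+m["k1"]*(s**2).sum(1,keepdims=True));K=m["camera_matrix"]
    return s*[K[0,0],K[1,1]]+K[:2,2]
E
python3 - <<'E'
from h import *
from plant import r
T=lambda u,v:(150+u/3.7,140+v/3.7); S=lambda u,v:(210+u/4.5,160+v/4.5)
H=np.array([[0,60,82],[0,-60,82],[-80,60,48],[-80,-60,70]])/1e3
ot=np.array([T(187,250),T(427,202),T(222,415),T(465,353)]);os=np.array([S(501,59),S(438,217),S(313,104),S(224,213)])
def W(p,H):
    c,s=np.cos(p[2]),np.sin(p[2]);return H@np.array([[c,-s,0],[s,c,0],[0,0,1]]).T+[p[0],p[1],0]
f=lambda p:np.r_[(proj("top",W(p,H))-ot).ravel(),(proj("scene",W(p,H))-os).ravel()]
best=min((least_squares(f,[.6,0.,a],loss='soft_l1') for a in(-.5,0,.5)),key=lambda q:q.cost);p=best.x
print(p,np.degrees(p[2]));print(f(p).reshape(-1,2).round(1))
print(W(p,H))
# plate/base corners predicted check (top crop)
q=proj("top",W(p,np.array([[-.02,.124,.03],[-.02,-.124,.03]])));print((q-[150,140])*3.7)
s=r.get_state();yaw=s['eef_rot'][2];print(s['tcp_pos'],yaw, np.degrees(p[2])-yaw)
E
```

```text
[0.49721478 0.04437259 0.23877052] 13.68054319149144
[[-4.2 -2.7]
 [-0.2 -5.3]
 [-1.4  0.1]
 [ 0.1  0.1]
 [-0.6 -0.1]
 [-0.6  0.6]
 [-0.8  0.7]
 [-0.9  0.9]]
[[ 0.48302429  0.10267036  0.082     ]
 [ 0.51140527 -0.01392518  0.082     ]
 [ 0.40529393  0.08374971  0.048     ]
 [ 0.43367491 -0.03284583  0.07      ]]
[[ 69.28051288 327.61575377]
 [561.03579707 215.7492411 ]]
[ 0.28658029 -0.61067814  0.23669263] -154.86386090804243 168.54440409953386
```

The caps and the scene-view knobs fit to under 1 px. The knob pixels in the top crop were the lower part of the knob, which explains their residuals. The right knob top is near (0.511, -0.014, 0.082) and the holder yaw is 13.7°. I'll travel at height first.

Request:
drive_tool:
  increments:
    - [[1, -0.32, 0.31, 0, 0], [1, -0.64, 0.62, 0, 0], [1, -0.96, 0.93, 0, 0]]

```text
time_s: 0.48
tcp_pos: [0.3437, -0.4595, 0.237]
eef_rot: [180.0, -0.0, -154.9]
contact_force: [2.0, 0.9, 0.7]
gripper_width: 0.0875
gripper_force: 0.0
```

Request:
drive_tool:
  increments:
    - [[1, -0.32, 0.31, 0, 0], [1, -0.64, 0.62, 0, 0], [1, -0.96, 0.93, 0, 0]]

```text
time_s: 0.85
tcp_pos: [0.4007, -0.3094, 0.2374]
eef_rot: [180.0, -0.0, -154.9]
contact_force: [1.0, -0.7, 0.1]
gripper_width: 0.0872
gripper_force: 0.0
```

Request:
drive_tool:
  increments:
    - [[0.3, -0.32, 0.31, 0, 0.016], [0.3, -0.64, 0.62, 0, 0.032], [0.3, -0.96, 0.93, 0, 0.032], [0.3, -0.96, 0.93, 0, 0.032]]

```text
time_s: 1.35
tcp_pos: [0.4583, -0.1583, 0.2375]
eef_rot: [180.0, 0.0, -166.1]
contact_force: [0.5, 0.3, 0.3]
gripper_width: 0.0583
gripper_force: 0.0
```

```bash
cat >> h.py <<'E'
def to(target,yaw):
    from plant import r
    from scipy.spatial.transform import Rotation as Ro
    s=r.get_state();R=Ro.from_euler('xyz',s['eef_rot'],degrees=True).as_matrix()
    dy=(yaw-s['eef_rot'][2]+180)%360-180
    print(s['time_s'],s['tcp_pos'],s['eef_rot'],s['gripper_width'],"shift",(R.T@(np.array(target)-s['tcp_pos'])/.12).round(3),"turn",round(-dy/360,4))
E
python3 - <<'E'
from h import *
from plant import capture
to([.5114,-.0139,.16],-166.3)
cv2.imwrite("pics/w1.png",capture("wrist")[:,:,::-1])
E
```

```text
1.35 [ 0.4582876  -0.15834629  0.23749477] [ 1.79984570e+02  1.38118297e-02 -1.66121460e+02] 0.0583019646797315 shift [-0.718  1.062  0.646] turn 0.0005
```

View pics/w1.png

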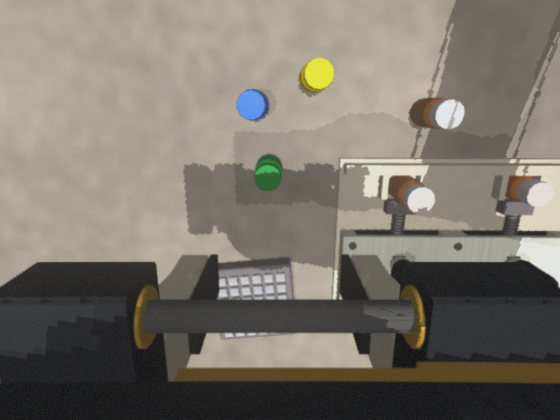

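The wrist view shows the tall vial's cap at (420,200) and the short one's at (540,192), with the holder edges parallel to the image, so the yaw is right. Next I move above the knob.

Request:
drive_tool:
  increments:
    - [[0.3, -0.24, 0.33, 0, 0], [0.3, -0.48, 0.66, 0, 0], [0.3, -0.72, 1.0, 0, 0], [0.3, -0.72, 1.0, 0, 0]]

```text
time_s: 1.9
tcp_pos: [0.5138, -0.023, 0.237]
eef_rot: [180.0, -0.0, -166.3]
contact_force: [-1.2, -0.1, 0.5]
gripper_width: 0.057
gripper_force: 0.0
```

Request:
drive_tool:
  increments:
    - [[0.3, 0, 0.06, 0.32, 0], [0.3, 0, 0.06, 0.65, 0], [0.3, 0, 0.06, 0.65, 0]]

```text
time_s: 2.28
tcp_pos: [0.509, -0.019, 0.1571]
eef_rot: [-180.0, -0.4, -166.5]
contact_force: [0.4, -0.1, 1.0]
gripper_width: 0.0568
gripper_force: 0.0
```

Run:
```python
from h import *
from plant import capture
to([.5114,-.0139,.055],-166.3)
p=[0.49721,0.04437,0.23877];c,s=np.cos(p[2]),np.sin(p[2])
H=np.array([[0,-60,82],[-80,60,48],[-80,-60,70]])/1e3
q=proj("wrist",H@np.array([[c,-s,0],[s,c,0],[0,0,1]]).T+[p[0],p[1],0]);print(q)
im=capture("wrist")[:,:,::-1].copy()
for a in q: cv2.circle(im,tuple(int(v) for v in a),3,(0,0,255),-1)
cv2.imwrite("pics/w2.png",im);im=capture("scene")[:,:,::-1]
```

```text
2.275 [ 0.5090044  -0.01900263  0.15713158] [-179.99000385   -0.36023901 -166.48285279] 0.05679164000697082 shift [-0.035  0.037  0.851] turn -0.0005
[[286.27632021 233.76310142]
 [463.10557669 104.58065318]
 [286.17550003 106.11925332]]
```

View pics/w2.png

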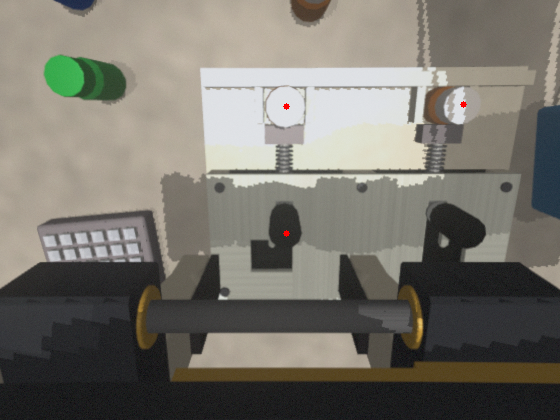

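The predicted points fall on both caps and the knob, at (286,234). I descend over the knob.

Request:
drive_tool:
  increments:
    - [[0.3, -0.03, 0.03, 0.25, 0], [0.3, -0.03, 0.03, 0.5, 0], [0.3, -0.03, 0.03, 0.75, 0], [0.3, -0.03, 0.03, 0.85, 0], [0.3, -0.03, 0.03, 0.85, 0]]
  squeeze: 40

```text
time_s: 3.0
tcp_pos: [0.5146, -0.013, 0.0582]
eef_rot: [-180.0, 0.0, -166.4]
contact_force: [-0.2, -0.8, 0.9]
gripper_width: 0.057
gripper_force: 0.0
```

Request:
drive_tool:
  increments:
    - [[-1, 0, 0, 0, 0], [-1, 0, 0, 0, 0], [-1, 0, 0, 0, 0], [-1, 0, 0, 0, 0], [-1, 0, 0, 0, 0]]
  squeeze: 40

```text
time_s: 3.62
tcp_pos: [0.5142, -0.0129, 0.0578]
eef_rot: [-180.0, 0.0, -166.4]
contact_force: [-0.9, -0.7, 2.9]
gripper_width: 0.0211
gripper_force: 40.0
```

Request:
drive_tool:
  increments:
    - [[-1, -0.09, 0, 0, 0], [-1, -0.18, 0, 0, 0], [-1, -0.27, 0, 0, 0], [-1, -0.35, 0, 0, 0], [-1, -0.35, 0, 0, 0]]

```text
time_s: 4.25
tcp_pos: [0.5529, -0.0039, 0.0577]
eef_rot: [-180.0, -0.3, -166.4]
contact_force: [-10.5, -2.6, 14.3]
gripper_width: 0.0212
gripper_force: 40.0
```

Run:
```python
from h import *
from plant import capture,r
s=r.get_state();p=np.array([0.49721,0.04437]);a=0.23877;c,q=np.cos(a),np.sin(a)
print("tcp in holder",np.array([[c,q],[-q,c]])@(s['tcp_pos'][:2]-p),s['contact_force'],s['gripper_force'],s['gripper_width'])
im=capture("scene")[:,:,::-1][150:300,200:400]
cv2.imwrite("pics/s3.png",cv2.resize(im,None,fx=4,fy=4,interpolation=cv2.INTER_CUBIC))
```

```text
tcp in holder [ 0.04268944 -0.0600522 ] [-10.49875328  -2.61278032  14.30551314] 40.00272452831268 0.021183944947698808
```

View pics/s3.png

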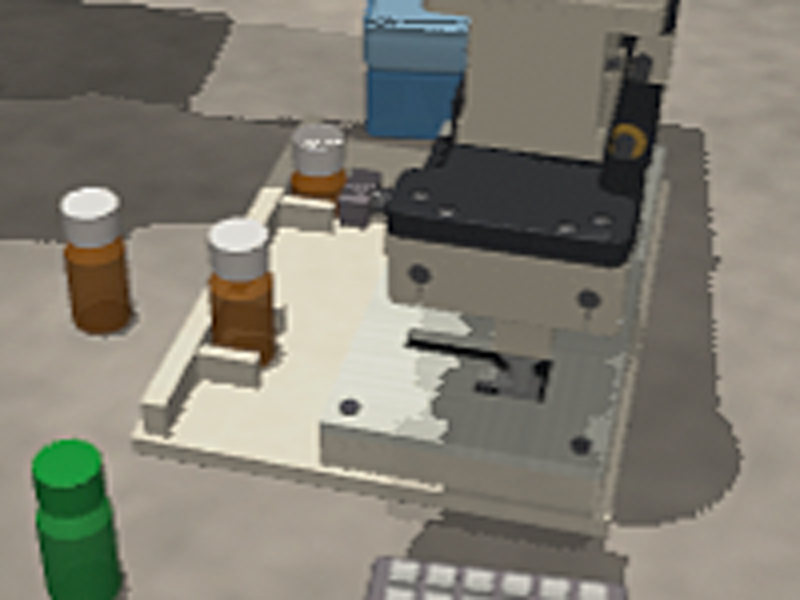

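The image shows the knob pulled back, with its stem at the hook corner near (515,380), and the tall vial still upright. The knob moved about 40 mm and the force matches the spring. Next, sideways to -y.

Request:
drive_tool:
  increments:
    - [[-1, -0.02, -0.04, 0, 0], [-1, -0.02, -0.08, 0, 0], [-1, -0.02, -0.12, 0, 0], [-1, -0.02, -0.17, 0, 0], [-1, -0.02, -0.17, 0, 0]]

```text
time_s: 4.92
tcp_pos: [0.5593, -0.0237, 0.0577]
eef_rot: [-180.0, -0.3, -166.4]
contact_force: [-10.0, -2.7, 13.2]
gripper_width: 0.0213
gripper_force: 40.0
```

Request:
drive_tool:
  increments:
    - [[-1, 0.04, 0, 0, 0], [-1, 0.08, 0, 0, 0], [-1, 0.11, 0, 0, 0], [-1, 0.11, 0, 0, 0]]

```text
time_s: 5.42
tcp_pos: [0.5472, -0.0262, 0.0577]
eef_rot: [-180.0, -0.2, -166.4]
contact_force: [-7.1, -1.8, 9.6]
gripper_width: 0.0212
gripper_force: 40.0
```

Run:
```python
from h import *
from plant import r
s=r.get_state();p=np.array([0.49721,0.04437]);a=0.23877;c,q=np.cos(a),np.sin(a);M=np.array([[c,q],[-q,c]])
print("tcp in holder",M@(s['tcp_pos'][:2]-p),M@s['contact_force'][:2],s['contact_force'][2],s['gripper_force'],s['gripper_width'])
```

```text
tcp in holder [ 0.03184877 -0.08037626] [-7.35166106 -0.08857442] 9.638328133113864 40.00192880630493 0.021249239980368245
```

Request:
drive_tool:
  increments:
    - [[0.3, 0, 0, 0, 0], [0.3, 0, 0, 0, 0], [0.3, 0, 0, 0, 0], [0.3, 0, 0, 0, 0]]

```text
time_s: 5.92
tcp_pos: [0.5493, -0.0252, 0.0575]
eef_rot: [180.0, -0.0, -166.4]
contact_force: [0.6, -0.1, 0.6]
gripper_width: 0.0542
gripper_force: 0.0
```

Request:
drive_tool:
  increments:
    - [[0.3, 0, 0, -0.2, 0], [0.3, 0, 0, -0.45, 0], [0.3, 0, 0, -0.7, 0], [0.3, 0, 0, -0.95, 0], [0.3, 0, 0, -0.95, 0]]

```text
time_s: 6.55
tcp_pos: [0.5507, -0.025, 0.1741]
eef_rot: [-180.0, 0.3, -166.4]
contact_force: [0.2, -0.1, -0.8]
gripper_width: 0.0568
gripper_force: 0.0
```

Request:
drive_tool:
  increments:
    - [[0.3, 0, -0.3, -0.2, 0], [0.3, 0, -0.65, -0.4, 0], [0.3, 0, -1, -0.4, 0], [0.3, 0, -1, -0.4, 0]]

```text
time_s: 7.05
tcp_pos: [0.5773, -0.1441, 0.2184]
eef_rot: [180.0, -0.1, -166.6]
contact_force: [-0.4, 1.1, -0.5]
gripper_width: 0.0572
gripper_force: 0.0
```

Run:
```python
from h import *
from plant import capture
p=[0.49721,0.04437,0.23877];c,s=np.cos(p[2]),np.sin(p[2])
H=np.array([[0,60,82],[28,-80,82],[-80,-60,70]])/1e3
q=proj("scene",H@np.array([[c,-s,0],[s,c,0],[0,0,1]]).T+[p[0],p[1],0])
im=cv2.resize(capture("scene")[:,:,::-1][150:300,200:400],None,fx=4,fy=4,interpolation=cv2.INTER_CUBIC)
for a in (q-[200,150])*4: cv2.circle(im,tuple(int(v) for v in a),3,(0,0,255),-1)
cv2.imwrite("pics/s4.png",im)
```

```text
(no output)
```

View pics/s4.png

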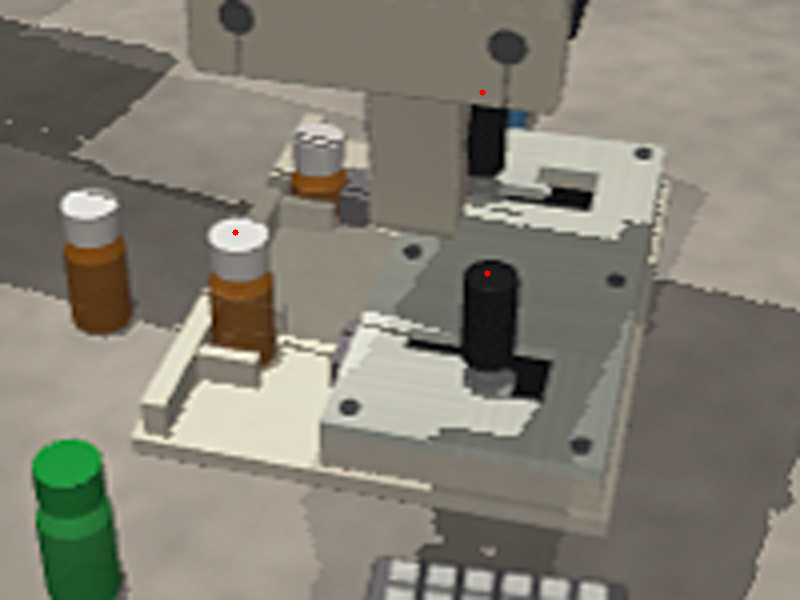

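The right knob rests at (487,273), on the position predicted for its notch. The tall vial stands in its bay at (237,235), the left clamp is shut, and the arm is clear.

```bash
python3 -c "
from plant import job
print(job.close_job())"
```

```text
the job is handed in; nothing more can be done
None
```

The right clamp, which held the tall vial, is open and staying in its notch; the left clamp is shut, the tall vial is standing in its bay, and the job is handed in (no verdict was returned).

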